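Untag the computer and hold its service cover open

ROBOT

A 6-joint arm with a two-finger parallel gripper is mounted at the origin on the work surface. World frame = base frame: x ahead of the robot, y to its left, z up, the work surface at z = 0. Lengths are in m, angles in rad, forces in N, time in s.
With the tool pointing down it reaches from about 0.25 to 0.725 m from the base axis. Payload 4 kg.
Tool frame: the origin (TCP) lies midway between the tips of the shut fingers; the grasp point (between the pads) lies 19 mm behind it; z points along the fingers, y is the direction in which the jaws open and shut (so a half turn about z gives the same grasp; the last joint's range is limited). The gripper opens to 85 mm and grips with 20 to 120 N. Pads are 22 mm wide; open, the fingers measure 114 mm over their backs; the gripper's body (76 mm by 85 mm) begins 54 mm behind the grasp point. The pads swing forward as they close: fully open they stand 13 mm farther back than shut.
Start: joints at [1.122, 0.241, 0.005, 1.335, 0, 1.571], TCP at [0.217, 0.45, 0.231] pointing down, gripper open.
Joint ranges: [-2.72, 2.72], [-1.05, 1.87], [-1.09, 1.28], [-1.99, 2.15], [-1.42, 1.44], [-3.14, 3.14]. Speed limits (rad/s): [2.79, 2.79, 3.14, 3.14, 3.14, 3.14].

INTERFACE

Orientations are given as a unit quaternion [x, y, z, w].
In Python, from workcell import get_obs, camera, camera_model, job_done, masks_of gives the robot as it stands.
- The arm moves only by the tool jog_arm, never from a script. Its argument "deltas" is a list that holds one entry, the list of rows, each a list of 7 numbers: the shift along the tool's x, y, z in mm, then the turn, a rotation vector about the tool's x, y, z in degrees, then the finger opening in mm, from 0 to 85.4. A call has 1 to 5 rows; each row shifts and turns the pose as measured when the row begins, along the tool's axes as they then stand; what a row does not reach is not made up. A row lasts 1/10 s, in which the tool goes at most 50 mm and 8.59 degrees, less where a joint would pass 70% of its speed; a pose out of reach is approached as far as the arm can. A call with a gripper value outside its range is refused whole. The fingers move at their own pace and stop on an object; the grip force is fixed at half the most. Time passes only in rows, so rows that do not move let the fingers close. It gives the time, the measured TCP pose, the force and the opening at its end, in the units of the state.
- get_obs(): the state, without advancing time (a new reading comes with each control period).
- camera(name): name is "side" or "top" or "wrist"; returns the picture (400x640x3 uint8, red, green, blue); there is no depth.
- camera_model(name): a dict with "fovy" (degrees; the focal length in pixels is half the picture's height over the tangent of half this angle, whatever the lens; pixels are square), "cx", "cy" (the principal point, pixels), "k1" (the pictures are not rectified: a ray, as slopes to the right and down, at radius r is drawn at 1 + k1 r^2 times it, then the intrinsics apply), "pose" (4x4, takes a point from camera to world coordinates); the wrist camera has in their place "T_tool_cam" (4x4, takes a point from camera to tool coordinates, whose origin is the TCP and whose axes are the flange's). Camera axes: x right, y down, z forward; pixel columns grow to the right and rows downward; lengths in m; the calibration is good to about 2 mm. A picture is of the moment at which its call begins: read the wrist's pose just before it. camera_model takes no time and is no camera call.
- job_done(): hands the job in, once; it reports no verdict.
Trained networks look in the newest picture that a camera, given by its name, has taken for a name from the list of things; names that differ only in an ending like _2 or _b are one class to them, and where a whole thing is asked for, a point or a joint stands for the part that bears it (a point fixed in the world has none). Each returns a list of dicts, best first, with "conf" (0 to 1); they miss things now and then, are a little off and sometimes report something else, mostly with a low value. They report only what shows in the picture. A call takes as long as a camera call. They do not tell look-alikes from the thing itself.
- masks_of(target, camera): "pixels" (400x640 bool, what is visible of it) and "at" ([column, row] in pixels, amid what is visible of it).
The state is a dict: "clock": time; "joint_pos": joint angles; "joint_vel": joint speeds; "tau": joint torques, N m; "eef_pos": TCP position; "tool_rot": TCP orientation; "ft_force": force on the tool from outside, world axes, zero at the start; "ft_torque": the same for the moment, N m; "grip_width": finger opening in m.
Only numpy, scipy, OpenCV 4.12 (cv2) and the standard library are available. Lean on these libraries where they do the work, as an engineer would, in place of code of your own. Each camera call takes 0.05 s, during which the arm holds its last target. There are 200 camera calls.

TASK

Lift the red tag off the hook on the side of the desktop computer, lower it into the blue bin and let it go there. Only after that, take the computer's hinged cover by its black handle, raise it to 40 degrees from closed and keep holding it there by the handle: the cover would fall shut by itself, so the program finishes while still holding it. Leave the pen pot, the mouse and the screwdriver where they are.

Things in the scene. Friction and masses are not known exactly. Their poses are not given: they have to be found in the camera images.
- computer: Grey desktop computer case, 300 (x) by 280 (y) by 100 mm high, fixed to the bench. Origin: centre of its underside; z up; its +x side (black bezel) looks away from the robot. Its top is fixed from x = -150 to -60 mm; from -60 to 150 mm it is the hinged cover.
- hook_tip (a point): Top of the upturned end of the flat steel hook (bar 12 mm wide, 6 mm thick) on the computer's +y side, at (20, 204, 108) mm in its frame. The hook's level part runs along y from the case wall (y = 140) to y = 201 mm, its top 93 mm above the bench; then it turns up by 15 mm.
- cover_angle (a joint): Opening angle of the aluminium cover (rad): 0 closed (level), up to 1.4; 40 degrees = 0.698. Cover 0.35 to 0.6 kg with handle; no spring, almost no friction: it falls shut when let go. Its edge at the bezel, far from the robot, rises and comes back towards the robot.
- cover: The hinged aluminium cover with its black handle, 210 by 280 by 6 mm. Origin and axes as for cover_hinge.
- cover_hinge (a point): Middle of the hinge line of the cover, at the cover's underside, at (-60, 0, 100.5) mm in the computer's frame. The hinge line runs along the computer's y. The point turns with the cover: its x axis points from the hinge to the free edge, z out of the cover's top.
- handle (a point): Black handle on the cover: round bar 10 mm thick, 110 mm long along the computer's y, a leg at each end, 33 mm free gap under the bar. Origin: centre of the bar, at (180, 0, 44) mm in the frame of cover_hinge: 144.5 mm above the bench when closed. It turns with the cover, and can turn between fingers that pinch it across.
- tag: Loose red rigid plastic tag hanging upright on the hook: 44 mm wide (x), 8 thick (y), 95 tall (z), 30 to 60 g. Origin: centre of its lower edge, at first 12 mm above the bench, z up, x near the computer's x. The hook passes through its opening, 24 mm wide, z = 45 to 81 mm, and carries its top. To take off: raise 17 to 28 mm, then move 50 mm along the computer's +y.
- tag_middle (a point): Middle of the tag, at (0, 0, 47.5) mm in its frame.
- bin: Blue open bin, fixed to the bench, outer 180 by 180 by 45 mm, walls and floor 4 mm thick. Origin: centre of its underside. It stands to the left or the right of the computer.
- pot: Bystander: dark steel pen pot with pens, 80 mm across, pot 90 mm and pens 145 mm high. Origin: centre of its underside. It stands on the side of the computer where the bin is not.
- mouse: Bystander: black computer mouse 100 by 58 by 31 mm. Origin: centre of its underside.
- screwdriver: Bystander: screwdriver with yellow handle, 160 mm long, lying on the bench. Origin: near its middle, on the bench.
Mind the look-alikes: they are no part of the job. Of the things like the tag, leave any that is turquoise; of the rest the smaller one is meant.

How it is judged:
On the way, in this order (a step that is already met when the one before it is completed fails the run):
1. the tag is held by the fingers, clear of the hook (contact force between the fingers and tag above 0.5 N and contact force between computer and tag below 0.02 N and horizontal distance between tag_middle and hook_tip above 0.04 m), for 0.1 s.
2. the tag is in the bin, let go (lying, leaning or standing) (x of tag_middle in the frame of bin between -0.088 and 0.088 m and y of tag_middle in the frame of bin between -0.088 and 0.088 m and z of tag_middle in the frame of bin below 0.06 m and contact force between tag and bin above 0.05 N and contact force between the fingers and tag below 0.02 N and linear speed of tag below 0.03 m/s), for 0.3 s.
3. the cover is held by its handle at 40 degrees (value of joint cover_angle between 0.585 and 0.811 rad and velocity of joint cover_angle between -0.06 and 0.06 rad/s and contact force between the fingers and cover above 0.5 N and distance between the grasp point and handle below 0.06 m), for 0.3 s.
At the end, for the whole second after the job is handed in: The cover stands still at 40 degrees (plus or minus 6.5 degrees) with the fingers bearing on its handle; the tag is let go and at rest inside the blue bin (all of step 2 and all of step 3); the arm keeps its last pose, push and grip.
It fails at once if the cover was opened (beyond about 7 degrees) before the tag was in the bin (value of joint cover_angle above 0.12 rad and (x of tag_middle in the frame of bin above 0.1 m or x of tag_middle in the frame of bin below -0.1 m or y of tag_middle in the frame of bin above 0.1 m or y of tag_middle in the frame of bin below -0.1 m)).
It fails at once if the tag was thrown or dropped from a height (falling faster than 1.3 m/s, not held) (linear speed of tag above 1.3 m/s and contact force between the fingers and tag below 0.02 N).
It fails at once if the pot was moved by more than 30 mm (distance of pot from where it was at the start of the episode above 0.03 m).
It fails at once if the mouse was moved by more than 30 mm (distance of mouse from where it was at the start of the episode above 0.03 m).
It fails at once if the screwdriver was moved by more than 30 mm (distance of screwdriver from where it was at the start of the episode above 0.03 m).
It also fails if it takes over 64 s, if anything falls off the work surface, if the arm or the gripper's body presses on something with over 40 N, if the wrist force passes 120 N, or if a joint passes its speed limit or range.

## Working session

There is one attempt and no reset: what is moved stays moved. The work goes in short steps, Python scripts to look and compute and a tool call to move; the robot and the scene stay as the last step left them, time stands still between calls to the robot, and variables do not carry over. Pictures are saved under pics/ and viewed, about 8 in all and at most 12, crops included, and the job is handed in when it is done.

Besides the shell and the picture viewer there is one more tool, called after "Call:" as name([rows], argument=value, ...), one row to a line, values as JSON. jog_arm: Moves the arm, as the interface text tells. Its arguments: {"type":"object","properties":{"deltas":{"type":"array"}},"required":["deltas"]}

```bash
mkdir -p pics; ls
python3 - <<'E'
from workcell import *
import cv2,numpy as np
o=get_obs();print({k:np.round(v,3).tolist() for k,v in o.items()})
ims=[]
for c in("side","top"):
    im=camera(c);cv2.imwrite(f"pics/{c}0.png",im[:,:,::-1])
    m=camera_model(c);print(c,{k:np.round(v,4).tolist() for k,v in m.items()})
    for t in("computer","tag","bin","pot","handle","mouse","screwdriver"):
        print(c,t,[(round(d['conf'],2),np.round(d['at']).tolist(),int(d['pixels'].sum())) for d in masks_of(t,c)])
print({k:np.round(v,4).tolist() for k,v in camera_model("wrist").items()})
E
```

```text
pics
{'clock': 0.0, 'joint_pos': [1.122, 0.241, 0.004, 1.335, 0.0, 1.571], 'joint_vel': [0.0, 0.001, 0.0, -0.0, -0.002, -0.0], 'tau': [-0.0, -37.232, 25.241, 0.017, -0.0, -0.0], 'eef_pos': [0.217, 0.45, 0.23], 'tool_rot': [0.223, 0.975, -0.001, -0.0], 'ft_force': [0.424, -0.158, -0.545], 'ft_torque': [0.031, 0.034, 0.023], 'grip_width': 0.085}
side {'fovy': 43.8062, 'cx': 322.1124, 'cy': 198.7388, 'k1': -0.0748, 'pose': [[-0.9768, -0.1764, 0.1218, 0.4256], [-0.2136, 0.7541, -0.621, 0.8328], [0.0177, -0.6326, -0.7743, 1.1572], [0.0, 0.0, 0.0, 1.0]]}
side computer [(0.88, [345.0, 210.0], 10980), (0.69, [297.0, 134.0], 188)]
side tag [(0.86, [361.0, 280.0], 557), (0.77, [260.0, 324.0], 403), (0.68, [312.0, 254.0], 310)]
side bin [(0.63, [320.0, 354.0], 6035)]
side pot [(0.59, [362.0, 122.0], 797)]
side handle [(0.82, [329.0, 193.0], 6014)]
side mouse [(0.91, [249.0, 290.0], 868)]
side screwdriver [(0.52, [295.0, 133.0], 173)]
top {'fovy': 43.9085, 'cx': 318.8955, 'cy': 196.5166, 'k1': -0.0533, 'pose': [[-0.0243, -0.9813, 0.1908, 0.374], [-0.9997, 0.0258, 0.0054, 0.0016], [-0.0102, -0.1906, -0.9816, 1.2641], [0.0, 0.0, 0.0, 1.0]]}
top computer [(0.61, [339.0, 227.0], 15052)]
top tag [(0.66, [177.0, 179.0], 188), (0.62, [338.0, 205.0], 10378)]
top bin [(0.63, [176.0, 242.0], 5410)]
top pot [(0.93, [482.0, 221.0], 1101)]
top handle [(0.68, [342.0, 207.0], 10166), (0.56, [447.0, 147.0], 380)]
top mouse [(0.53, [445.0, 144.0], 303)]
top screwdriver [(0.91, [449.0, 149.0], 428)]
{'fovy': 68.209, 'cx': 321.6724, 'cy': 194.8091, 'k1': -0.045, 'T_tool_cam': [[-0.0011, -0.9531, -0.3027, 0.0779], [1.0, -0.001, -0.0007, 0.0009], [0.0004, -0.3027, 0.9531, -0.1418], [0.0, 0.0, 0.0, 1.0]]}
```

View pics/side0.png

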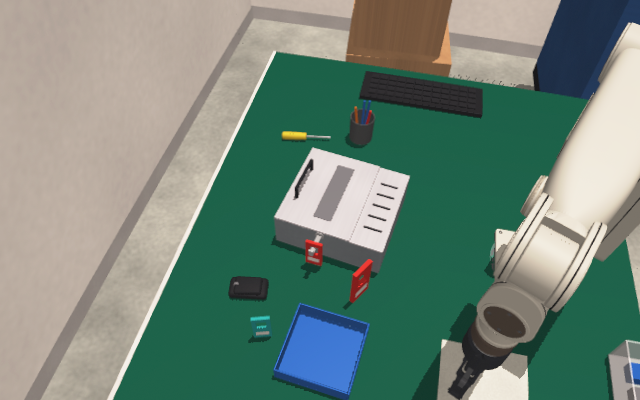

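View pics/top0.png

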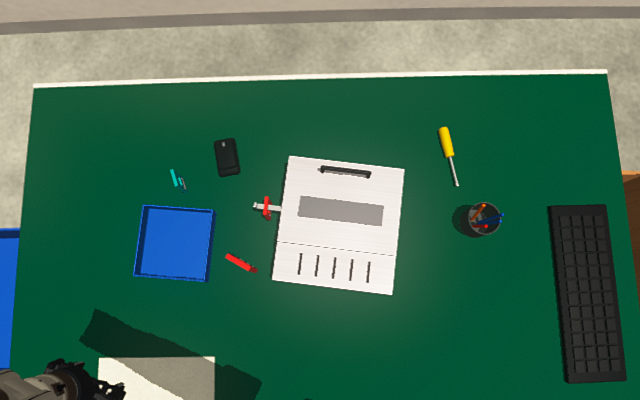

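The red tag on the hook is at side (312,254) and top (266,208). The look-alikes are a larger red one at side (361,280) / top (240,262) and a turquoise one at side (260,324) / top (177,180). I choose the one on the hook, since it is red and the smaller of the two. Next is a close crop with a rough pose fit.

```bash
cat > h.py <<'E'
from workcell import *
import cv2,numpy as np
from scipy.optimize import least_squares
from scipy.spatial.transform import Rotation as R
def cam(name,o=None):
    m=camera_model(name)
    if name=="wrist":
        T=np.eye(4);T[:3,:3]=R.from_quat(o["tool_rot"]).as_matrix();T[:3,3]=o["eef_pos"];P=T@m["T_tool_cam"]
    else: P=np.array(m["pose"])
    f=200/np.tan(np.radians(m["fovy"])/2)
    return dict(P=P,K=np.array([[f,0,m["cx"]],[0,f,m["cy"]],[0,0,1.]]),d=np.array([m["k1"],0,0,0]))
def proj(c,X):
    Pi=np.linalg.inv(c["P"]);return cv2.projectPoints(np.atleast_2d(X).astype(float),cv2.Rodrigues(Pi[:3,:3])[0],Pi[:3,3],c["K"],c["d"])[0][:,0]
def ray(c,uv,z):
    p=cv2.undistortPoints(np.array(uv,float).reshape(-1,1,2),c["K"],c["d"])[:,0]
    d=np.c_[p,np.ones(len(p))]@c["P"][:3,:3].T;o=c["P"][:3,3]
    return o+d*((z-o[2])/d[:,2])[:,None]
def place(q,X):
    X=np.atleast_2d(X);c,s=np.cos(q[2]),np.sin(q[2])
    return np.c_[q[0]+c*X[:,0]-s*X[:,1],q[1]+s*X[:,0]+c*X[:,1],X[:,2]]
E
python3 - <<'E'
from h import *
t=cam("top");s=cam("side")
uv=[(289,155),(405,169),(393,294),(272,279)]
X=np.array([[.15,.14,.1065],[.15,-.14,.1065],[-.15,-.14,.1],[-.15,.14,.1]])
r=least_squares(lambda q:(proj(t,place(q,X))-uv).ravel(),[.5,0,0]);print("comp",r.x,r.fun.round(1))
q=r.x
B=np.array([[.09,.09,.045],[.09,-.09,.045],[-.09,-.09,.045],[-.09,.09,.045]])
r=least_squares(lambda q:(proj(t,place(q,B))-[(142,205),(214,208),(209,281),(134,279)]).ravel(),[.4,.3,0]);print("bin",r.x,r.fun.round(1));b=r.x
pts=np.vstack([X,[[.02,.204,.108]],[[.02,.14,.093]],[[.12,.055,.1445],[.12,-.055,.1445]]])
out=[]
for n,c,(u,v) in(("top",t,(230,140)),("side",s,(250,140))):
    im=cv2.imread(f"pics/{n}0.png")[v:v+150,u:u+190]
    im=cv2.resize(im,None,fx=4,fy=4,interpolation=cv2.INTER_CUBIC)
    for k in (proj(c,place(q,pts))-[u,v])*4+1.5: cv2.circle(im,tuple(int(a) for a in k),4,(255,0,255),1)
    out.append(im[:, :760])
cv2.imwrite("pics/crop1.png",cv2.resize(np.hstack([out[0][:, :640],out[1][:,:640]]),(800,375)))
print(ray(t,[(266,208)],.1),"big",ray(t,[(240,262)],.05))
E
```

```text
comp [ 0.53484344 -0.03963099 -0.14761983] [ 0.4 -0.2 -0.2 -0.7 -0.5  0.4  0.3  0.4]
bin [ 0.50350367  0.3686467  -0.05784366] [ 0.5  0.9 -0.8  0.2 -1.1 -0.1  1.4 -0.9]
[[0.57572792 0.13472222 0.1       ]] big [[0.45235449 0.20466933 0.05      ]]
```

View pics/crop1.png

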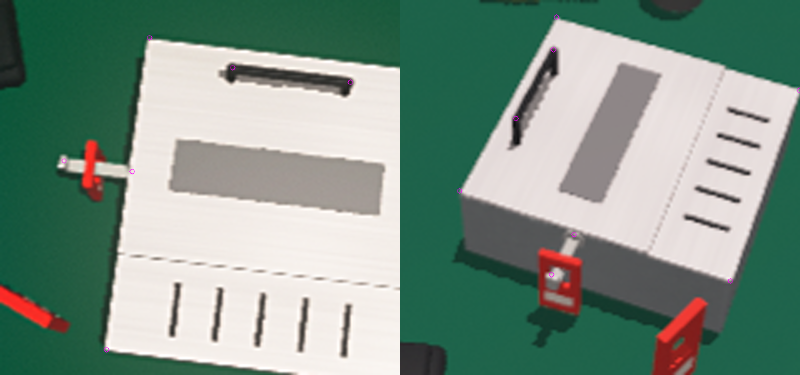

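The fit matches both views to within about 1 px: case, handle and hook circles all sit on the picture. The crop confirms the smaller red tag is threaded on the hook, about at mid-bar. The larger red one stands apart near the front left. Now I'll move above the tag with the jaws along the computer's x.

```bash
cat >> h.py <<'E'
Q=np.array([0.5348,-0.0396,-0.1476]);BIN=np.array([.5035,.3686,-.058])
def down(yaw): # jaw (tool y) at world angle yaw, tool z down
    y=np.array([np.cos(yaw),np.sin(yaw),0]);z=np.array([0,0,-1.]);return R.from_matrix(np.c_[np.cross(y,z),y,z])
def plan(p,rt,g,n=10,step=45,ang=8.5):
    o=get_obs();P=np.array(o["eef_pos"]);r=R.from_quat(o["tool_rot"])
    print("at",P.round(4),"F",np.round(o["ft_force"],1),"grip",round(o["grip_width"],4),"t",round(o["clock"],2))
    rows=[]
    for _ in range(n):
        d=r.inv().apply(np.array(p)-P)*1000;w=np.degrees((r.inv()*rt).as_rotvec())
        k=max(np.linalg.norm(d)/step,np.linalg.norm(w)/ang,1)
        row=np.r_[np.round(d/k,1),np.round(w/k,1)]
        if not row.any():break
        rows.append(row.tolist()+[g]);P=P+r.apply(row[:3]/1000);r=r*R.from_rotvec(np.radians(row[3:]))
    for a in rows:print(a)
    return rows
E
python3 - <<'E'
from h import *
p=place(Q,[[.02,.167,.2]])[0];print(p)
plan(p,down(Q[2]),85)
t=cam("top");print(ray(t,[(266.8,197.2),(265.8,216)],.107))
E
```

```text
[0.57914233 0.1226429  0.2       ]
at [0.217  0.4505 0.2314] F [ 0.7  0.3 -0. ] grip 0.0857 t 0.8
[-43.1, -12.7, 2.9, 0.0, -0.0, 6.7, 85]
[-44.3, -7.6, 2.9, 0.0, -0.0, 6.7, 85]
[-44.8, -2.4, 2.9, 0.0, -0.0, 6.7, 85]
[-44.8, 2.9, 2.9, 0.0, -0.0, 6.7, 85]
[-44.2, 8.1, 2.9, 0.0, -0.0, 6.7, 85]
[-42.9, 13.2, 2.9, 0.0, -0.0, 6.7, 85]
[-41.1, 18.1, 2.9, 0.0, -0.0, 6.7, 85]
[-38.7, 22.8, 2.8, 0.0, -0.0, 6.7, 85]
[-35.8, 27.1, 2.9, 0.0, -0.0, 6.7, 85]
[-32.4, 31.1, 2.8, 0.0, -0.0, 6.6, 85]
[[0.60053069 0.1319085  0.107     ]
 [0.5553578  0.13447742 0.107     ]]
```

Call:
jog_arm([
  [[-43, -13, 0, 0, 0, 6.7, 85], [-44, -7.5, 0, 0, 0, 6.7, 85], [-45, -2.5, 3, 0, 0, 6.7, 85], [-45, 3, 3, 0, 0, 6.7, 85], [-44, 8, 3, 0, 0, 6.7, 85]],
])

```text
clock: 1.3
eef_pos: [0.3843, 0.2998, 0.2225]
tool_rot: [0.498, 0.867, 0.002, -0.0]
ft_force: [0.9, 0.8, -0.1]
grip_width: 0.0851
```

Call:
jog_arm([
  [[-43, 13, 3, 0, 0, 6.7, 85], [-41, 18, 3, 0, 0, 6.7, 85], [-38.5, 23, 3, 0, 0, 6.7, 85], [-36, 27, 3, 0, 0, 6.7, 85], [0, 0, 0, 0, 0, 0, 85]],
])

```text
clock: 1.8
eef_pos: [0.5238, 0.1676, 0.2097]
tool_rot: [0.695, 0.719, 0.003, 0.0]
ft_force: [-0.4, 0.3, -0.1]
grip_width: 0.085
```

Run:
```python
from h import *
plan(place(Q,[[.018,.175,.19]])[0],down(Q[2]),85)
```

```text
at [0.5238 0.1676 0.2097] F [-0.4  0.3 -0.1] grip 0.085 t 1.8
[-25.3, 34.9, 13.0, 0.2, -0.2, 6.8, 85]
[-11.0, 19.8, 6.7, 0.1, -0.1, 3.6, 85]
```

Call:
jog_arm([
  [[-25, 35, 13, 0.2, -0.2, 6.8, 85], [-11, 20, 7, 0, 0, 3.6, 85], [0, 0, 0, 0, 0, 0, 85]],
])

```text
clock: 2.1
eef_pos: [0.5802, 0.1297, 0.1891]
tool_rot: [0.76, 0.65, 0.001, -0.001]
ft_force: [-0.1, 0.1, -0.2]
grip_width: 0.0852
```

Run:
```python
from h import *
o=get_obs();im=camera("wrist");c=cam("wrist",o)
plan(place(Q,[[.018,.175,.19]])[0],down(Q[2]),85)
for d in masks_of("tag","wrist"):print(d["conf"],d["at"],d["pixels"].sum())
im=np.ascontiguousarray(im[:,:,::-1])
X=place(Q,[[.02,.204,.108],[.02,.14,.093],[.15,.14,.1065],[-.15,.14,.1],[-.004,.175,.107],[.04,.175,.107]])
for k in proj(c,X):cv2.circle(im,tuple(int(a) for a in k.clip(-999,999)),4,(255,0,255),1)
cv2.imwrite("pics/w1.png",im)
```

```text
at [0.5792 0.1304 0.1894] F [-0.5  0.2 -0.4] grip 0.0852 t 2.15
[0.3, -0.9, -0.6, -0.0, -0.1, -0.3, 85]
0.81 [145.0, 142.3] 5742
0.77 [320.3, 188.2] 1392
0.55 [329.7, 284.9] 20698
```

View pics/w1.png

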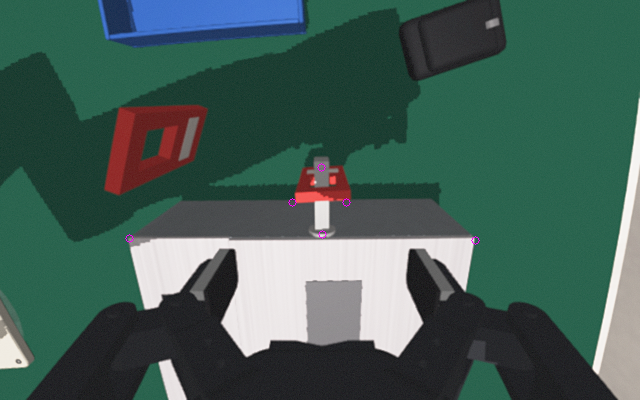

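The wrist view shows the red tag at (323,190) on the hook, between the jaws. Its top edge is at row 202, which puts its centre near computer (21,179) mm, square to the case. The fingers have free space on both sides, so I'll go down.

Run:
```python
from h import *
plan(place(Q,[[.021,.178,.058]])[0],down(Q[2]),85,step=30)
```

```text
at [0.5785 0.1312 0.19  ] F [ 0.4  0.3 -0.4] grip 0.0851 t 2.2
[0.5, 0.7, 30.0, -0.0, -0.0, -0.0, 85]
[0.5, 0.6, 30.0, -0.0, -0.0, -0.1, 85]
[0.5, 0.7, 30.0, -0.0, -0.1, -0.0, 85]
[0.6, 0.6, 30.0, -0.0, -0.0, -0.1, 85]
[0.2, 0.3, 12.0, -0.0, -0.1, -0.0, 85]
```

Call:
jog_arm([
  [[0.5, 0.7, 30, 0, 0, 0, 85], [0.5, 0.7, 30, 0, 0, 0, 85], [0.5, 0.7, 30, 0, 0, 0, 85], [0.5, 0.6, 30, 0, 0, 0, 85], [0, 0, 12, 0, 0, 0, 85]],
])

```text
clock: 2.7
eef_pos: [0.5805, 0.1411, 0.062]
tool_rot: [0.754, 0.657, 0.007, 0.001]
ft_force: [-1.1, -0.0, 0.6]
grip_width: 0.0848
```

Call:
jog_arm([
  [[0, 0, 0, 0, 0, 0, 85], [0, 0, 0, 0, 0, 0, 40], [0, 0, 0, 0, 0, 0, 40], [0, 0, 0, 0, 0, 0, 40], [0, 0, 0, 0, 0, 0, 36]],
])

```text
clock: 3.2
eef_pos: [0.5812, 0.1441, 0.067]
tool_rot: [0.752, 0.659, 0.009, 0.002]
ft_force: [0.2, -0.5, -0.3]
grip_width: 0.0433
```

Call:
jog_arm([
  [[0, 0, 0, 0, 0, 0, 36], [0, 0, 0, 0, 0, 0, 36], [0, 0, 0, 0, 0, 0, 36], [0, 0, 0, 0, 0, 0, 36]],
])

```text
clock: 3.6
eef_pos: [0.5821, 0.1439, 0.0684]
tool_rot: [0.752, 0.659, 0.01, 0.002]
ft_force: [0.7, -0.5, -1.0]
grip_width: 0.0435
```

Run:
```python
from h import *
print(get_obs()["joint_pos"],R.from_quat(get_obs()["tool_rot"]).as_matrix().round(3).tolist())
plan(place(Q,[[.021,.178,.058]])[0],down(Q[2]),85,step=30)
o=get_obs();im=camera("wrist");cv2.imwrite("pics/w2.png",im[:,:,::-1])
im=camera("side");cv2.imwrite("pics/s2.png",cv2.resize(im[180:330,200:440,::-1],(800,500)))
```

```text
[ 2.39482453e-01  5.32718750e-01 -1.45619368e-03  1.01651020e+00
  5.58769944e-03  1.94243025e+00] [[0.132, 0.991, 0.018], [0.991, -0.132, 0.01], [0.013, 0.017, -1.0]]
at [0.5821 0.1439 0.0684] F [ 0.7 -0.5 -1. ] grip 0.0435 t 3.6
[-10.6, 0.9, 10.3, 1.0, -0.7, 0.9, 85]
```

View pics/w2.png

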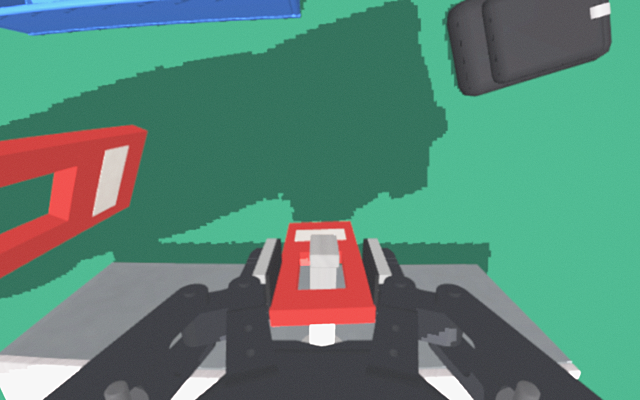

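The wrist picture shows the pads at (268,262) and (375,262) beside the tag. The hand crept about 10 mm in +y and 10 mm up, so the pads only catch the tag's edge. I'll reopen and shift.

Call:
jog_arm([
  [[0, 0, 0, 0, 0, 0, 65], [-5, 0, 4, 0.5, -0.4, 0.5, 65], [-6, 1, 7, 0.5, -0.4, 0.5, 65]],
])

```text
clock: 4.0
eef_pos: [0.5822, 0.133, 0.0577]
tool_rot: [0.758, 0.652, -0.001, 0.0]
ft_force: [-0.3, 0.5, -0.4]
grip_width: 0.065
```

Run:
```python
from h import *
plan(place(Q,[[.021,.178,.058]])[0],down(Q[2]),65,step=30)
```

```text
at [0.5822 0.133  0.0577] F [-0.3  0.5 -0.4] grip 0.065 t 4.0
[0.4, -0.5, -0.3, -0.0, 0.1, -0.1, 65]
```

Call:
jog_arm([
  [[0, 0, 0, 0, 0, 0, 36], [0, 0, 0, 0, 0, 0, 36], [0, 0, 0, 0, 0, 0, 36], [0, 0, 0, 0, 0, 0, 36], [0, 0, 0, 0, 0, 0, 36]],
])

```text
clock: 4.5
eef_pos: [0.5816, 0.132, 0.0566]
tool_rot: [0.759, 0.652, -0.002, -0.001]
ft_force: [-0.3, 0.2, 0.7]
grip_width: 0.0431
```

Run:
```python
from h import *
plan(place(Q,[[.021,.178,.058+.022]])[0],down(Q[2]),36,step=8)
```

```text
at [0.5816 0.132  0.0566] F [-0.3  0.2  0.7] grip 0.0431 t 4.5
[0.5, -0.1, -8.0, -0.1, 0.0, -0.1, 36]
[0.4, -0.0, -8.0, -0.0, 0.1, -0.1, 36]
[0.5, -0.0, -7.4, -0.1, 0.0, -0.0, 36]
```

Call:
jog_arm([
  [[0.5, 0, -8, 0, 0, 0, 36], [0.5, 0, -8, 0, 0, 0, 36], [0.5, 0, -6, 0, 0, 0, 36], [0, 0, 0, 0, 0, 0, 36]],
])

```text
clock: 4.9
eef_pos: [0.5821, 0.1336, 0.0804]
tool_rot: [0.759, 0.652, -0.002, -0.0]
ft_force: [-0.6, 0.9, -0.9]
grip_width: 0.0431
```

Run:
```python
from h import *
plan(place(Q,[[.021,.178+.06,.058+.0225]])[0],down(Q[2]),36,step=15)
o=get_obs();im=camera("wrist");cv2.imwrite("pics/w3.png",im[:,:,::-1])
```

```text
at [0.5821 0.1336 0.0804] F [-0.6  0.9 -0.9] grip 0.0431 t 4.9
[15.0, -0.1, -0.1, -0.0, 0.0, -0.1, 36]
[15.0, -0.1, -0.0, -0.1, 0.0, -0.0, 36]
[15.0, -0.1, -0.1, -0.0, 0.1, -0.1, 36]
[14.8, -0.1, -0.0, -0.1, 0.0, -0.0, 36]
```

View pics/w3.png

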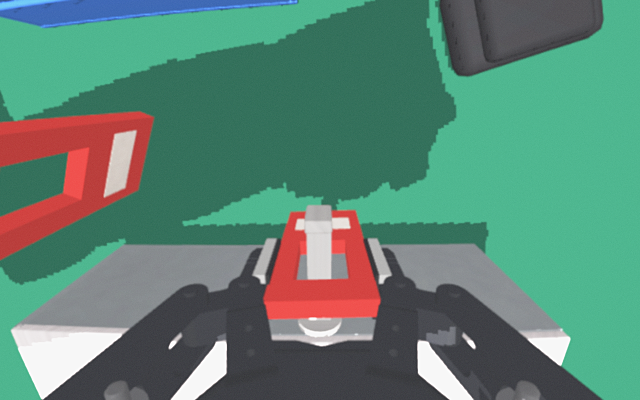

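The tag rose with the pads: the hook bar and its tip, at (318,215), now lie low in the opening. I'll move out along +y.

Call:
jog_arm([
  [[12, 0, 0, 0, 0, 0, 36], [15, 0, 0, 0, 0, 0, 36], [15, 0, 0, 0, 0, 0, 36], [15, 0, 0, 0, 0, 0, 36], [5, 0, -2, 0, 0, 0, 36]],
])

```text
clock: 5.45
eef_pos: [0.5913, 0.2004, 0.0809]
tool_rot: [0.759, 0.652, -0.002, -0.001]
ft_force: [-0.1, -0.3, -1.2]
grip_width: 0.0428
```

Run:
```python
from h import *
plan([.58,.215,.17],down(Q[2]),36,step=45)
```

```text
at [0.5913 0.2004 0.0809] F [-0.1 -0.3 -1.2] grip 0.0428 t 5.45
[6.2, -6.8, -44.0, -0.1, 0.1, -0.1, 36]
[6.3, -6.8, -44.0, -0.2, 0.0, -0.1, 36]
[0.1, -0.1, -1.1, 0.0, 0.0, -0.0, 36]
```

Call:
jog_arm([
  [[6, -7, -40, 0, 0, 0, 36], [6, -7, -40, 0, 0, 0, 36], [30, -15, 0, 0, 0, 0, 36], [38, -20, 0, 0, 0, 1, 36], [38, -20, 0, 0, 0, 1, 36]],
])

```text
clock: 5.95
eef_pos: [0.5423, 0.3305, 0.1633]
tool_rot: [0.772, 0.636, -0.004, -0.001]
ft_force: [0.9, 1.0, -0.3]
grip_width: 0.0427
```

Run:
```python
from h import *
plan([*BIN[:2],.12],down(BIN[2]),36,step=40)
o=get_obs();im=camera("top");print([(d["conf"],d["at"]) for d in masks_of("tag","top")])
cv2.imwrite("pics/t3.png",cv2.resize(im[140:320,100:320,::-1],(800,655))[:600])
```

```text
at [0.5423 0.3305 0.1633] F [ 0.9  1.  -0.3] grip 0.0427 t 5.95
[17.3, -26.0, 25.0, -0.2, 0.1, -4.5, 36]
[14.3, -18.2, 18.4, -0.1, 0.1, -3.3, 36]
[(0.54, [175.9, 219.6]), (0.54, [178.8, 178.3]), (0.51, [238.2, 262.5])]
```

View pics/t3.png

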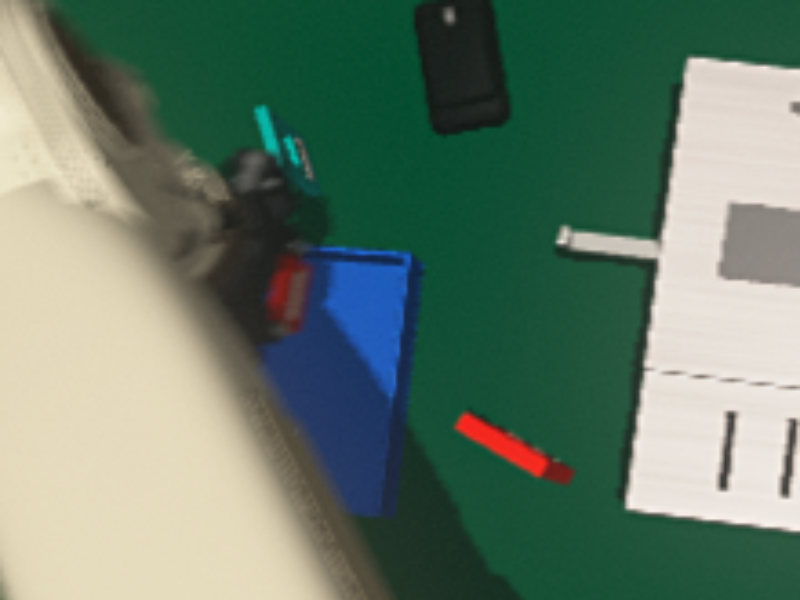

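The hook at crop (600,242) is now empty and the tag hangs from the fingers at crop (288,293), over the far part of the bin. Next I'll move to the bin's centre and lower it.

Call:
jog_arm([
  [[17, -26, 25, 0, 0, -4.5, 36], [14, -18, 18, 0, 0, -3, 36], [0, 0, 25, 0, 0, 0, 36], [0, 0, 20, 0, 0, 0, 36], [0, 0, 10, 0, 0, 0, 36]],
])

```text
clock: 6.55
eef_pos: [0.4998, 0.3773, 0.0638]
tool_rot: [0.722, 0.692, -0.001, -0.001]
ft_force: [0.1, -0.6, 0.3]
grip_width: 0.043
```

Run:
```python
from h import *
plan([*BIN[:2],.053],down(BIN[2]),36,step=40)
```

```text
at [0.4998 0.3773 0.0638] F [ 0.1 -0.6  0.3] grip 0.043 t 6.55
[-8.5, 4.1, 10.8, -0.1, 0.0, 0.9, 36]
```

Call:
jog_arm([
  [[-8, 4, 8, 0, 0, 1, 36], [0, 0, 2, 0, 0, 0, 36], [0, 0, 0, 0, 0, 0, 36], [0, 0, 0, 0, 0, 0, 36]],
])

```text
clock: 6.95
eef_pos: [0.5044, 0.3672, 0.0528]
tool_rot: [0.729, 0.685, -0.002, -0.0]
ft_force: [0.1, -0.4, -1.8]
grip_width: 0.0432
```

Call:
jog_arm([
  [[0, 0, 2, 0, 0, 0, 36], [0, 0, 0, 0, 0, 0, 60], [0, 0, 0, 0, 0, 0, 70], [0, 0, 0, 0, 0, 0, 70], [0, 0, 0, 0, 0, 0, 70]],
])

```text
clock: 7.45
eef_pos: [0.5067, 0.3683, 0.0541]
tool_rot: [0.729, 0.684, 0.001, -0.0]
ft_force: [-0.7, 0.6, 1.2]
grip_width: 0.0702
```

Call:
jog_arm([
  [[0, 0, -20, 0, 0, 0, 70], [0, 0, -40, 0, 0, 0, 70], [0, 0, -45, 0, 0, 0, 70], [0, 0, -45, 0, 0, 0, 70], [0, 0, -40, 0, 0, 0, 70]],
])

```text
clock: 7.95
eef_pos: [0.5021, 0.3654, 0.2413]
tool_rot: [0.729, 0.685, -0.008, -0.001]
ft_force: [-0.6, 0.8, 0.2]
grip_width: 0.0702
```

Run:
```python
from h import *
o=get_obs();print(o["eef_pos"],o["tool_rot"])
im=camera("wrist");im2=camera("side")
print([(d["conf"],d["at"]) for d in masks_of("tag","wrist")])
cv2.imwrite("pics/w4.png",np.vstack([cv2.resize(im,(480,300)),cv2.resize(im2[200:400,180:500],(480,300))])[:,:,::-1])
```

```text
[0.50206068 0.36544023 0.241329  ] [ 0.72878722  0.68469115 -0.00810631 -0.00122648]
[(0.83, [292.0, 304.8]), (0.78, [460.6, 169.9]), (0.71, [325.0, 165.5])]
```

View pics/w4.png

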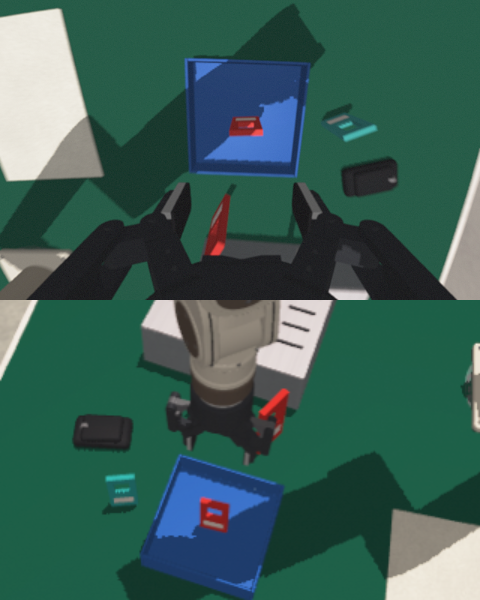

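The tag stands upright near the middle of the bin (wrist view (245,126), side view (213,513)), with the fingers clear of it. Now the cover handle.

Run:
```python
from h import *
plan([*place(Q,[[.12,0,0]])[0][:2],.21],down(Q[2]),70,n=11)
```

```text
at [0.5039 0.3668 0.2434] F [-0.2 -0.4 -0.8] grip 0.0702 t 8.1
[-41.3, 17.6, 3.4, -0.0, 0.0, 0.5, 70]
[-41.1, 17.9, 3.4, -0.0, 0.0, 0.5, 70]
[-41.0, 18.3, 3.4, -0.0, 0.0, 0.5, 70]
[-40.8, 18.6, 3.4, -0.1, 0.0, 0.5, 70]
[-40.6, 19.0, 3.5, -0.0, 0.1, 0.5, 70]
[-40.5, 19.3, 3.4, -0.1, 0.0, 0.5, 70]
[-40.3, 19.7, 3.4, -0.0, 0.1, 0.5, 70]
[-40.1, 20.0, 3.4, -0.1, 0.0, 0.5, 70]
[-40.0, 20.4, 3.4, -0.0, 0.1, 0.4, 70]
[-39.8, 20.7, 3.3, -0.1, 0.0, 0.5, 70]
[-0.9, 0.5, 0.0, 0.0, 0.0, -0.0, 70]
```

Call:
jog_arm([
  [[-41, 18, 0, 0, 0, 0.5, 70], [-41, 18, 3, 0, 0, 0.5, 70], [-41, 18, 3, 0, 0, 0.5, 70], [-41, 18.5, 3, 0, 0, 0.5, 70], [-41, 19, 3, 0, 0, 0.5, 70]],
])

```text
clock: 8.6
eef_pos: [0.5768, 0.1555, 0.2241]
tool_rot: [0.739, 0.674, -0.008, -0.003]
ft_force: [1.5, 0.6, -0.4]
grip_width: 0.0702
```

Call:
jog_arm([
  [[-40.5, 19, 3, 0, 0, 0.5, 70], [-40, 20, 3, 0, 0, 0.5, 70], [-40, 20, 3, 0, 0, 0.5, 70], [-40, 20, 3, 0, 0, 0.5, 70], [0, 0, 0, 0, 0, 0, 70]],
])

```text
clock: 9.1
eef_pos: [0.6357, -0.0256, 0.2007]
tool_rot: [0.753, 0.657, -0.014, -0.007]
ft_force: [-0.3, -0.1, 0.3]
grip_width: 0.0701
```

Run:
```python
from h import *
plan([*place(Q,[[.12,0,0]])[0][:2],.2],down(Q[2]),70,n=11)
```

```text
at [ 0.6357 -0.0256  0.2007] F [-0.3 -0.1  0.3] grip 0.0701 t 9.1
[-28.9, 21.9, 0.4, -1.7, 0.7, 0.7, 70]
```

Call:
jog_arm([
  [[-29, 22, 0, -1.7, 0.7, 0.7, 70], [0, 0, 0, 0, 0, 0, 70], [0, 0, 0, 0, 0, 0, 70]],
])

```text
clock: 9.4
eef_pos: [0.6514, -0.0591, 0.194]
tool_rot: [0.758, 0.652, -0.003, -0.004]
ft_force: [-0.1, -0.0, -1.0]
grip_width: 0.0701
```

Run:
```python
from h import *
plan([*place(Q,[[.12,0,0]])[0][:2],.127],down(Q[2]),70,n=11,step=25)
o=get_obs();im=np.ascontiguousarray(camera("wrist")[:,:,::-1]);c=cam("wrist",o)
for k in proj(c,place(Q,[[.12,.055,.1445],[.12,0,.1445],[.12,-.055,.1445],[.15,.14,.1065]])):print(k);cv2.circle(im,tuple(int(a) for a in k.clip(-999,999)),4,(255,0,255),1)
cv2.imwrite("pics/w5.png",im)
```

```text
at [ 0.6514 -0.0591  0.194 ] F [-0.1 -0.  -1. ] grip 0.0701 t 9.4
[0.8, 0.9, 25.0, -0.2, -0.0, -0.1, 70]
[0.8, 0.8, 25.0, -0.2, -0.0, -0.1, 70]
[0.5, 0.5, 17.0, -0.1, -0.0, 0.0, 70]
[325.12992661 136.0928595 ]
[325.21392859 216.08246891]
[325.26671702 283.79845186]
[368.52215019   5.5222815 ]
```

View pics/w5.png

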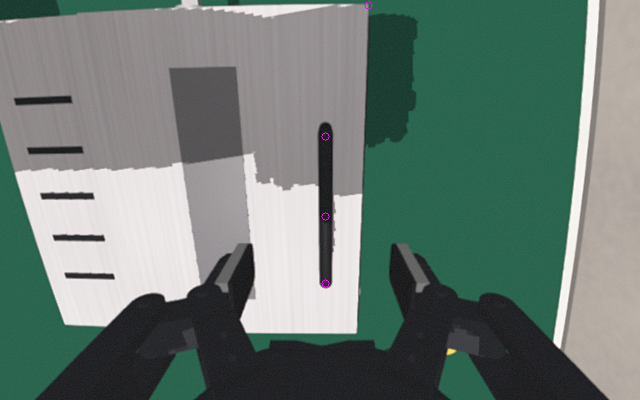

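The wrist view shows the handle bar at column 325, rows 123–287. My predicted points lie on it, midway between the jaws, so I'll go down and close.

Call:
jog_arm([
  [[0.8, 0.9, 25, -0.2, 0, 0, 70], [0.8, 0.9, 25, -0.2, 0, 0, 70], [0, 0.5, 15, 0, 0, 0, 70], [0, 0, 0, 0, 0, 0, 70]],
])

```text
clock: 9.85
eef_pos: [0.652, -0.0526, 0.1264]
tool_rot: [0.756, 0.654, -0.001, -0.002]
ft_force: [-0.5, 1.0, 0.0]
grip_width: 0.0704
```

Run:
```python
from h import *
plan([*place(Q,[[.12,0,0]])[0][:2],.127],down(Q[2]),70,n=11,step=25)
```

```text
at [ 0.652  -0.0526  0.1264] F [-0.5  1.   0. ] grip 0.0704 t 9.85
[-4.4, 2.1, -0.6, -0.2, -0.0, 0.2, 70]
```

Call:
jog_arm([
  [[-4, 2, 0, 0, 0, 0, 70], [0, 0, 0, 0, 0, 0, 20], [0, 0, 0, 0, 0, 0, 5], [0, 0, 0, 0, 0, 0, 3], [0, 0, 0, 0, 0, 0, 3]],
])

```text
clock: 10.35
eef_pos: [0.6549, -0.0547, 0.1301]
tool_rot: [0.755, 0.656, 0.0, -0.0]
ft_force: [-0.3, -0.3, 0.5]
grip_width: 0.0113
```

Call:
jog_arm([
  [[0, 0, 0, 0, 0, 0, 3], [0, 0, 0, 0, 0, 0, 3], [0, 0, 0, 0, 0, 0, 3]],
])

```text
clock: 10.65
eef_pos: [0.6541, -0.0546, 0.1303]
tool_rot: [0.755, 0.655, 0.0, -0.001]
ft_force: [-0.1, 1.7, -0.0]
grip_width: 0.0076
```

Run:
```python
from h import *
# rows relative to tool axes: tool z down, tool y = computer +x
g=np.hypot(.18,.044);a0=np.arctan2(.044,.18)
o=get_obs();print(o["eef_pos"],o["grip_width"],o["ft_force"],place(Q,[[.12,0,.1255]]))
for d in range(0,41,4):
    a=a0+np.radians(d);print(d,"y",round(1000*(g*np.cos(a)-.18),1),"z",round(-1000*(g*np.sin(a)-.044),1))
```

```text
[ 0.65412576 -0.05459648  0.13032163] 0.007567587148370073 [-0.0971157  1.6946834 -0.0162301] [[ 0.65349523 -0.05724776  0.1255    ]]
0 y 0.0 z 0.0
4 y -3.5 z -12.4
8 y -7.9 z -24.6
12 y -13.1 z -36.5
16 y -19.1 z -47.9
20 y -25.9 z -58.9
24 y -33.5 z -69.4
28 y -41.7 z -79.4
32 y -50.7 z -88.7
36 y -60.2 z -97.4
40 y -70.4 z -105.4
```

Call:
jog_arm([
  [[0, 0, 0, 0, 0, 0, 3], [0, 0, 0, 0, 0, 0, 3]],
])

```text
clock: 10.85
eef_pos: [0.6541, -0.0546, 0.1303]
tool_rot: [0.755, 0.655, 0.0, -0.001]
ft_force: [-1.1, 0.3, 1.0]
grip_width: 0.0077
```

The width holds at 7.7 mm instead of going on to 3 mm, so the bar is gripped. Lifting along the arc.

Call:
jog_arm([
  [[0, -1.5, -6, 0, 0, 0, 3], [0, -2, -6.4, 0, 0, 0, 3], [0, -2, -6, 0, 0, 0, 3], [0, -2.4, -6.2, 0, 0, 0, 3], [0, -2.6, -6, 0, 0, 0, 3]],
])

```text
clock: 11.35
eef_pos: [0.6442, -0.0531, 0.1608]
tool_rot: [0.755, 0.655, 0.0, -0.001]
ft_force: [1.8, -0.2, -4.6]
grip_width: 0.0076
```

```bash
cat >> h.py <<'E'
def ang(dz=0.0048):
    o=get_obs();p=np.array(o["eef_pos"])-[*Q[:2],0];x=np.cos(Q[2])*p[0]+np.sin(Q[2])*p[1]+.06
    z=p[2]+.019-dz-.1005
    print("ang from z",np.degrees(np.arcsin(z/.1853)-np.arctan2(.044,.18)),"from atan",np.degrees(np.arctan2(z,x)-np.arctan2(.044,.18)),"r",np.hypot(x,z),o["ft_force"],o["grip_width"])
E
python3 - <<'E'
from h import *
ang()
E
```

```text
ang from z 9.961867910094886 from atan 9.894419106198626 r 0.18579843667520066 [ 1.75654192 -0.24348164 -4.559789  ] 0.007608825094906557
```

Call:
jog_arm([
  [[0, -3.3, -8, 0, 0, 0, 3], [0, -3.6, -8, 0, 0, 0, 3], [0, -4.2, -7.8, 0, 0, 0, 3], [0, -4.6, -7.4, 0, 0, 0, 3], [0, -5, -7.2, 0, 0, 0, 3]],
])

```text
clock: 11.85
eef_pos: [0.6205, -0.0497, 0.2021]
tool_rot: [0.755, 0.655, -0.001, -0.002]
ft_force: [0.0, 1.4, -6.6]
grip_width: 0.0075
```

Run:
```python
from h import *
ang()
```

```text
ang from z 24.930358965253937 from atan 24.621820455745887 r 0.18655816517780813 [ 2.60519228e-04  1.42720130e+00 -6.62354908e+00] 0.007478921147542499
```

Call:
jog_arm([
  [[0, -6.5, -7.5, 0, 0, 0, 3], [0, -7, -7, 0, 0, 0, 3], [0, -7, -6.8, 0, 0, 0, 3], [0, -7.2, -6.2, 0, 0, 0, 3], [0, -4, -3.2, 0, 0, 0, 3]],
])

```text
clock: 12.35
eef_pos: [0.5867, -0.0447, 0.2368]
tool_rot: [0.755, 0.655, 0.0, -0.001]
ft_force: [0.9, 0.5, -7.3]
grip_width: 0.0074
```

Call:
jog_arm([
  [[0, 0, 0, 0, 0, 0, 3], [0, 0, 0, 0, 0, 0, 3]],
])

```text
clock: 12.55
eef_pos: [0.5861, -0.0446, 0.2373]
tool_rot: [0.755, 0.655, 0.0, -0.001]
ft_force: [1.5, 0.9, -5.3]
grip_width: 0.0074
```

Run:
```python
from h import *
ang()
```

```text
ang from z 40.83926677221333 from atan 39.82994875593623 r 0.18768069528082656 [ 1.52959382  0.88130346 -5.31659014] 0.007435979656421008
```

Call:
jog_arm([
  [[0, 0, 0, 0, 0, 0, 3], [0, 0, 0, 0, 0, 0, 3], [0, 0, 0, 0, 0, 0, 3], [0, 0, 0, 0, 0, 0, 3]],
])

```text
clock: 12.95
eef_pos: [0.5871, -0.0447, 0.2365]
tool_rot: [0.755, 0.655, 0.001, -0.001]
ft_force: [1.0, 0.6, -5.1]
grip_width: 0.0075
```

Run:
```python
from h import *
ang()
out=[]
for n in("side","top"):
    im=np.ascontiguousarray(camera(n)[:,:,::-1]);c=cam(n)
    for d,col in((33,(255,0,0)),(40,(255,0,255)),(47,(0,255,255))):
        a=np.radians(d);P=lambda x,y,z:[-.06+x*np.cos(a)-z*np.sin(a),y,.1005+x*np.sin(a)+z*np.cos(a)]
        for k in proj(c,place(Q,[P(.21,.14,.006),P(.21,-.14,.006)])):cv2.circle(im,tuple(int(v) for v in k),2,col,-1)
    out.append(im)
cv2.imwrite("pics/f.png",np.hstack([cv2.resize(out[0][80:400,160:460],(400,427)),cv2.resize(out[1][80:400,120:420],(400,427))]))
```

```text
ang from z 40.417216352912355 from atan 39.430207600186904 r 0.1876632834642669 [ 0.97988608  0.61144687 -5.06658289] 0.007467194858567714
```

View pics/f.png

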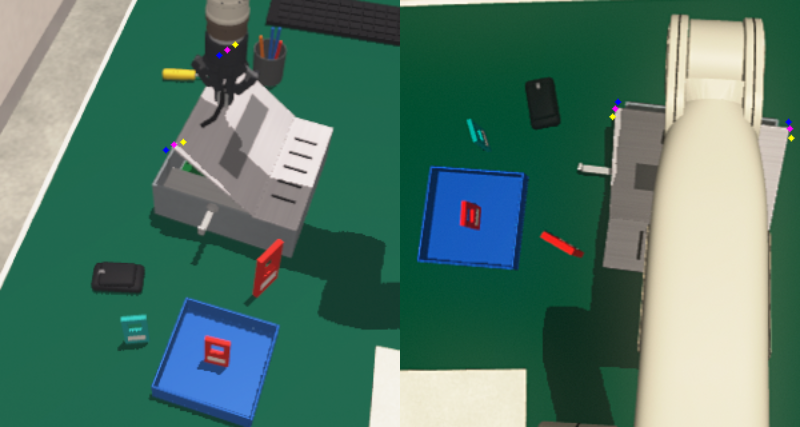

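The free corner of the cover sits on the magenta 40° mark in the side view (174,146). The tag rests in the bin at (217,350), and the mouse, pot and screwdriver are in place. Handing in.

Run:
```python
from h import *
print(job_done());ang()
```

```text
the job is handed in; nothing more can be done
None
the job is handed in; nothing more can be done
```

The red tag is standing in the blue bin, let go, and the arm is holding the cover open by its handle at about 40°. I handed the job in at about 13 s on the robot's clock; no verdict is reported.

- **Tag:** I chose the smaller red tag, the one on the hook. The first grip only caught its edge because the hand had crept about 10 mm, so I opened, corrected and gripped again before lifting it off. In the last pictures it stands upright near the middle of the bin.
- **Cover:** The angle worked out from the arm pose is 39.4–40.4°, and in the side picture the cover's free corner sits on the predicted 40° mark. The fingers read 7.5 mm on the 10 mm bar. That is less than nominal, but it was steady throughout the lift, with about 5 N of load on the wrist.
- **Bystanders:** By eye, the mouse, pen pot and screwdriver have not moved; I did not measure them.
- **Failed check:** A last angle reading after the hand-in was refused because the robot no longer answers, so I could not check the final second.

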